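# Index the rough casting to the grinder

## Robot

A 6-joint arm with a two-finger parallel gripper is mounted at the origin on the work surface. World frame = base frame: x ahead of the robot, y to its left, z up, the work surface at z = 0. Lengths are in m, angles in rad, forces in N, time in s.
With the tool pointing down it reaches from about 0.425 to 1.125 m from the base axis. Payload 14.9 kg.
Tool frame: the origin (TCP) lies midway between the tips of the shut fingers; the grasp point (between the pads) lies 19 mm behind it; z points along the fingers, y is the line along which they close (so a half turn about z gives the same grasp; the last joint's range is limited). The gripper opens to 91 mm and grips with 3 to 60 N. Pads are 32 mm wide; open, the fingers measure 118 mm over their backs; the gripper's body (76 mm by 178 mm) begins 60 mm behind the grasp point.
Start: joints at [-1.351, 0.379, 1.734, -0, 1.028, -0.033], TCP at [0.175, -0.678, 0.214] pointing down, gripper open.
Joint ranges: [-2.77, 2.77], [-0.74, 2.19], [0, 2.66], [-1.06, 4.2], [0.31, 2.87], [-3.08, 3.08]. Speed limits (rad/s): [1.89, 1.89, 2.39, 3.14, 3.14, 3.14].

## Interface

Orientations are given as a 3x3 rotation matrix whose columns are the frame's x, y, z axes.
In Python, from cell import * gives the robot as it stands. The module is installed in compiled form; this text tells all that it offers.
- The arm moves only by the tool carry_out, never from a script. Its argument "targets" is a list of rows, each an object of numbers: "dx", "dy", "dz": the shift along the tool's x, y, z in mm; "wx", "wy", "wz": the turn, a rotation vector about the tool's x, y, z in degrees. A call has 1 to 8 rows; each row is the pose to reach, as a shift and turn from the pose commanded when the call began, along the tool's axes at that moment; what a row does not reach only later rows make up. A row lasts 1/8 s, in which the tool goes at most 62.5 mm and 10.7 degrees, less where a joint would pass 70% of its speed; a pose out of reach is approached as far as the arm can. A call with a gripper value outside its range is refused whole. "fingers" is the finger opening in mm, from 0 to 91.2, set as the call begins (left out, the last holds). The fingers move at their own pace and stop on an object; "grip_force" is the grip in N (left out, the last holds). Time passes only in rows, so rows that repeat a pose let the fingers close. It gives the time, the measured TCP pose, the force, the opening and the grip force at its end, in the units of the state.
- sense(): the state, without advancing time (a new reading comes with each control period).
- grab_frame(name): name is "scene" or "top" or "wrist"; returns (picture, depth): 400x640x3 uint8, red, green, blue; 400x640 float32, m along the optical axis (not along the pixel's ray), 0 where there is no reading.
- get_calibration(name): a dict with "camera_matrix" (3x3 intrinsics, pixels), "origin" and "orientation" of the camera in the world; the wrist camera has in their place "tool_from_camera" (4x4, takes a point from camera to tool coordinates, whose origin is the TCP and whose axes are the flange's). Camera axes: x right, y up, looking along -z (the intrinsics and any distortion apply to the point x, -y, -z); pixel columns grow to the right and rows downward; lengths in m; the calibration is good to about 2 mm. The wrist camera is an equidistant fisheye: a pixel r from the principal point sees the ray r / f radians off the axis. A picture is of the moment at which its call begins: read the wrist's pose just before it. get_calibration takes no time and is no camera call.
- close_job(): hands the job in; it is judged then, once.
Trained networks look in the newest picture that a camera, given by its name, has taken for a name from the list of things; names that differ only in an ending like _2 or _b are one class to them, and where a whole thing is asked for, a point or a joint stands for the part that bears it (a point fixed in the world has none). Each returns a list of dicts, best first, with "conf" (0 to 1); they miss things now and then, are a little off and sometimes report something else, mostly with a low value. They report only what shows in the picture. A call takes as long as a camera call.
- boxes_of(camera, name): "extent" ([left, top, right, bottom] in pixels, round what is visible of it).
- masks_of(camera, name): "mask" (400x640 bool, what is visible of it) and "extent" ([left, top, right, bottom] in pixels, round what is visible of it).
- spot_point(camera, name): "location" ([column, row] in pixels: a listed point, or the origin of a listed thing).
The state is a dict: "time_s": time; "joint_positions": joint angles; "qvel": joint speeds; "effort": joint torques, N m; "tcp_pos": TCP position; "tcp_rot": TCP orientation; "contact_force": force on the tool from outside, world axes, zero at the start; "ft_torque": the same for the moment, N m; "gripper_width": finger opening in m; "grasp_force": force on a finger pad.
Only numpy, scipy, OpenCV 4.12 (cv2) and the standard library are available. Lean on these libraries where they do the work, as an engineer would, in place of code of your own. Each camera call takes 0.05 s, during which the arm holds its last target. There are 200 camera calls.

## Task

On the indexing fixture with the blue knob, one casting still has its orange-painted sprue stub. Turn that turret by its blue knob, click by click, until the painted casting stands in front of the grinder's burr, then let go so that it rests there in its click. Leave the turret with the yellow knob at its own click.

Things in the scene. Friction and masses are not known exactly. Their poses are not given: they have to be found in the camera images.
- blue_knob (a point): Centre of the blue bar knob (66 long, 16 wide, 34 mm high, from 110 to 144 mm above the bench), on the blue turret's upright axis; x runs along the bar to the painted casting, z up. The turret turns freely either way, clicks every 25.7 deg (0.449 rad, about 0.15 N m to break out), and a spring draws it into the nearest click. It starts 1 to 3 clicks anticlockwise (from above) of its place.
- painted_casting (a point): Top centre of the orange stub, 18 mm across, on one of the 14 castings (22 mm wide, 84 mm above the bench; this one 102 mm) standing one per click round the blue turret, centres 80 mm from its axis. The turret is an aluminium disc of 200 mm diameter, top 50 mm above the bench, with a 52 mm dark hub under the bar. This point goes round with it.
- grinding_place (a point): Fixed point on the blue fixture, 80 mm from the turret's axis, 102 mm above the bench: the stub's top centre is here when the painted casting stands in its click before the burr. The burr of the green pencil grinder, lying in a cradle on the grey base and pointing at the axis, ends 26 mm outside it; grinder and cradle stay below 104 mm.
- turret_yellow (a joint): Turn of the other fixture's turret: same build and size, but yellow knob, dark steel brackets and black grinder. It stands left or right of the blue one, axes 320 to 550 mm apart. Rad, anticlockwise from above positive; at the start it rests in its click at 0, the next clicks lie at +0.449 and -0.449.

How it is judged:
By the outcome, as a careful person would: the job done as asked, in the order asked, and still so for the second after the job is handed in, with the robot touching nothing.
It also fails if it takes over 29 s, if anything falls off the work surface, if the arm or the gripper's body presses on something with over 40 N, if the wrist force passes 120 N, or if a joint passes its speed limit or range.

## Working session

There is one attempt and no reset: what is moved stays moved. The work goes in short steps, Python scripts to look and compute and a tool call to move; the robot and the scene stay as the last step left them, time stands still between calls to the robot, and variables do not carry over. Pictures are saved under pics/ and viewed, at most 10 in all, crops included, and the job is handed in when it is done.

Besides the shell and the picture viewer there is one more tool, called after ">>>" in YAML: its name, and indented under it one key for each argument. carry_out: Moves the arm, as the interface text tells. Its arguments: {"type":"object","properties":{"targets":{"type":"array"},"fingers":{"type":"number"},"grip_force":{"type":"number"}},"required":["targets"]}

```bash
mkdir -p pics; cat > h.py <<'E'
from cell import *
import numpy as np, cv2
def ray(cam,px):
    c=get_calibration(cam);K=np.array(c["camera_matrix"]);
    d=np.array([(px[0]-K[0,2])/K[0,0],-(px[1]-K[1,2])/K[1,1],-1.])
    return np.array(c["origin"]),np.array(c["orientation"]).reshape(3,3)@d
def at_z(cam,px,z):
    o,d=ray(cam,px);return o+d*(z-o[2])/d[2]
def at_d(cam,px,D):
    o,d=ray(cam,px);return o+d*D
E
python3 - <<'E'
from h import *
s=sense();print(s["time_s"],s["tcp_rot"])
print({k:v for k,v in get_calibration("top").items()})
print({k:v for k,v in get_calibration("scene").items()})
for c in("top","scene"):
    p,d=grab_frame(c);cv2.imwrite(f"pics/{c}0.png",p[:,:,::-1])
    for n,z in(("blue_knob",.127),("painted_casting",.102),("grinding_place",.102)):
        for r in spot_point(c,n)[:3]:
            u=r["location"];D=d[int(u[1]),int(u[0])]
            print(c,n,np.round(u,1),round(r["conf"],2),at_z(c,u,z).round(4),at_d(c,u,D).round(4))
E
```

```text
0.0 [[ 9.68214996e-01  2.50119291e-01 -2.46240467e-04]
 [ 2.50119411e-01 -9.68214400e-01  1.07514480e-03]
 [ 3.05008895e-05 -1.10256084e-03 -9.99999392e-01]]
{'camera_matrix': array([[394.39435912,   0.        , 322.00338964],
       [  0.        , 394.39435912, 195.5380451 ],
       [  0.        ,   0.        ,   1.        ]]), 'origin': array([0.54547764, 0.01786434, 0.82679463]), 'orientation': array([[-0.02254548,  0.99776159, -0.06295649],
       [-0.99929437, -0.02059834,  0.0314081 ],
       [ 0.030041  ,  0.06362018,  0.99752194]])}
{'camera_matrix': array([[378.47854692,   0.        , 313.99939368],
       [  0.        , 378.47854692, 197.40378549],
       [  0.        ,   0.        ,   1.        ]]), 'origin': array([ 1.17641556, -0.0523688 ,  0.52752281]), 'orientation': array([[ 0.10627324, -0.57858095,  0.8086718 ],
       [ 0.99419656,  0.07549569, -0.0766394 ],
       [-0.01670914,  0.81212344,  0.58324636]])}
top blue_knob [449.6 264.2] 0.75 [ 0.4628 -0.2281  0.127 ] [ 0.4645 -0.2229  0.1418]
top painted_casting [411.1 225.7] 0.88 [ 0.5321 -0.1682  0.102 ] [ 0.532  -0.1688  0.0998]
top grinding_place [434.  216.5] 0.87 [ 0.5481 -0.2115  0.102 ] [ 0.5482 -0.2287  0.0479]
scene blue_knob [200.3 163.8] 0.72 [ 0.4706 -0.2228  0.127 ] [ 0.4952 -0.2168  0.141 ]
scene painted_casting [221.2 185.1] 0.65 [ 0.5193 -0.1791  0.102 ] [ 0.4394 -0.1946  0.0502]
scene grinding_place [203.4 195.7] 0.97 [ 0.5527 -0.2105  0.102 ] [ 0.4982 -0.2243  0.0648]
```

View pics/top0.png

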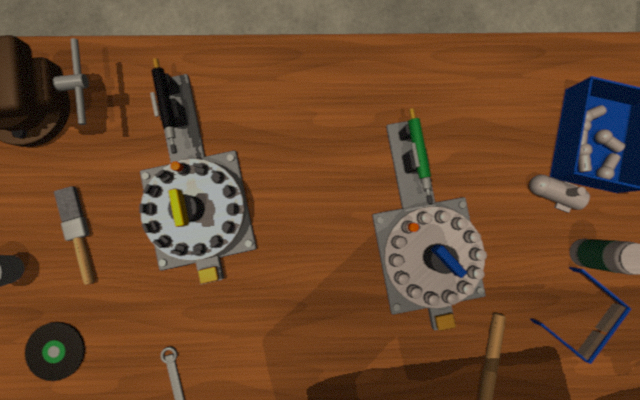

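View pics/scene0.png

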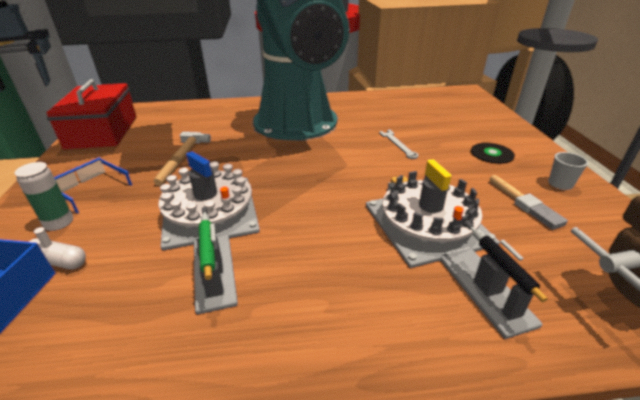

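The top view shows the blue fixture at about (435,258), with the knob bar at (449,262), the orange stub at (413,227) and the green burr pointing in at (431,202). The yellow fixture is on the left at (193,210). Next I'll refine the geometry from depth.

```bash
python3 - <<'E'
from h import *
from scipy.optimize import least_squares
p,d=grab_frame("top");c=get_calibration("top");K=c["camera_matrix"]
v,u=np.mgrid[:400,:640]
P=np.stack([(u-K[0,2])/K[0,0]*d,-(v-K[1,2])/K[1,1]*d,-d],-1)@c["orientation"].T+c["origin"]
hsv=cv2.cvtColor(p,cv2.COLOR_RGB2HSV);H,S,V=hsv[...,0],hsv[...,1],hsv[...,2]
w=(u>360)&(u<500)&(v>90)&(v<335)
kn=w&(H>100)&(H<125)&(S>150)&(v>235)&(v<290)&(P[...,2]>.135)
k=P[kn];r=cv2.minAreaRect((k[:,:2]*1000).astype(np.float32));print("knob top",len(k),k.mean(0),k[:,2].min(),k[:,2].max(),r)
og=w&(H<14)&(S>170)&(V>120)&(np.abs(u-413)<10)&(np.abs(v-227)<10);q=P[og];q=q[q[:,2]>.094];print("orange",len(q),np.median(q,0),(q.min(0)+q.max(0))/2)
gr=w&(H>45)&(H<85)&(S>120);g=P[gr];
a=np.cov(g[:,:2].T);e=np.linalg.eigh(a)[1][:,1];print("grinder",len(g),g.mean(0),e)
# casting tops
ct=w&(np.abs(P[...,2]-.084)<.005)&(np.hypot(P[...,0]-.467,P[...,1]+.2255)<.1)
n,L,st,ce=cv2.connectedComponentsWithStats(ct.astype(np.uint8))
C=[]
for i in range(1,n):
    if st[i,4]>12: m=P[L==i].mean(0);C.append(m)
C=np.array(C)
f=least_squares(lambda t:np.hypot(C[:,0]-t[0],C[:,1]-t[1])-.08,[.467,-.2255],loss="soft_l1",f_scale=.002);A=f.x
print("axis",A,"res",f.fun.round(4))
ang=lambda x:np.degrees(np.arctan2(x[1]-A[1],x[0]-A[0]))
print("cast ang",np.sort([ang(m) for m in C]).round(1),"orange",ang(np.median(q,0)),"grinder",ang(g.mean(0)),"dir",np.degrees(np.arctan2(e[1],e[0])))
t=sense();R=np.array(t["tcp_rot"]).reshape(3,3);print("tcp",t["tcp_pos"],t["joint_positions"],"to axis in tool:",R.T@(np.r_[A,.2]-t["tcp_pos"]))
E
```

```text
knob top 331 [ 0.47085509 -0.22401338  0.14269591] 0.13503520061108476 0.14640877944626485 ((470.4085693359375, -225.550048828125), (63.13777542114258, 14.9901123046875), 41.27745819091797)
orange 57 [ 0.52958953 -0.17360233  0.10080352] [ 0.52954607 -0.17365502  0.09938333]
grinder 602 [ 0.67935557 -0.19010229  0.09733153] [-0.99102709 -0.1336612 ]
axis [ 0.46990422 -0.22677006] res [-0.0007 -0.0006 -0.0006  0.0049 -0.0003  0.0002 -0.0575 -0.0001 -0.0004
 -0.0002  0.0001 -0.0001 -0.0001 -0.0002 -0.0002]
cast ang [-164.6 -138.7 -113.1  -87.6  -61.7  -35.5  -10.3   15.5   44.4   67.3
   84.9   92.7  118.5  144.2  169.7] orange 41.69467787944574 grinder 9.929904286637909 dir -172.31878946823042
tcp [ 0.17507193 -0.67775606  0.21387391] [-1.35129656e+00  3.78973598e-01  1.73421282e+00 -1.83413945e-05
  1.02847994e+00 -3.33067478e-02] to axis in tool: [ 0.39826607 -0.36290216  0.01389556]
```

>>> carry_out:
  targets:
    - {"dx": 44, "dy": -40, "wz": -4}
    - {"dx": 88, "dy": -80, "wz": -8}
    - {"dx": 132, "dy": -120, "wz": -12}
    - {"dx": 176, "dy": -160, "wz": -16}
    - {"dx": 220, "dy": -200, "wz": -20}
    - {"dx": 264, "dy": -240, "wz": -24}
    - {"dx": 308, "dy": -280, "wz": -26.8}
    - {"dx": 308, "dy": -280, "wz": -26.8}
  fingers: 60
  grip_force: 20

```text
invalid input
```

```bash
python3 - <<'E'
from h import *
s=sense();print(s["time_s"],s["tcp_pos"],s["joint_positions"]);R=np.array(s["tcp_rot"]).reshape(3,3)
p,d=grab_frame("wrist");c=get_calibration("wrist");K=np.array(c["camera_matrix"]);T=np.array(c["tool_from_camera"])
print(K,T)
cv2.imwrite("pics/w1.png",p[:,:,::-1])
q=cv2.imread("pics/top0.png")
cv2.imwrite("pics/crop.png",np.hstack([cv2.resize(q[90:300,120:260],None,fx=2.8,fy=2.8,interpolation=2),cv2.resize(q[110:320,365:505],None,fx=2.8,fy=2.8,interpolation=2)]))
M=np.eye(4);M[:3,:3]=R;M[:3,3]=s["tcp_pos"];W=M@T
def wz(u,z):
    x=np.array([u[0]-K[0,2],u[1]-K[1,2]]);r=np.hypot(*x);th=r/K[0,0]
    dd=W[:3,:3]@np.array([x[0]/r*np.sin(th),-x[1]/r*np.sin(th),-np.cos(th)]);o=W[:3,3];return o+dd*(z-o[2])/dd[2]
for n,z in(("blue_knob",.127),("painted_casting",.102),("grinding_place",.102)):
    for r in spot_point("wrist",n)[:3]: print(n,np.round(r["location"],1),round(r["conf"],2),wz(r["location"],z).round(4))
E
```

```text
0.45 [ 0.17507193 -0.67775606  0.21387391] [-1.35129656e+00  3.78973598e-01  1.73421282e+00 -1.83413945e-05
  1.02847994e+00 -3.33067478e-02]
[[309.70691629   0.         316.98231338]
 [  0.         309.70691629 194.67710201]
 [  0.           0.           1.        ]] [[-9.17516801e-05  9.57041118e-01  2.89952221e-01  8.21091108e-02]
 [ 9.99999939e-01 -9.72305725e-06  3.48529975e-04  5.61395035e-04]
 [ 3.36376739e-04  2.89952235e-01 -9.57041059e-01 -1.71872997e-01]
 [ 0.00000000e+00  0.00000000e+00  0.00000000e+00  1.00000000e+00]]
```

View pics/w1.png

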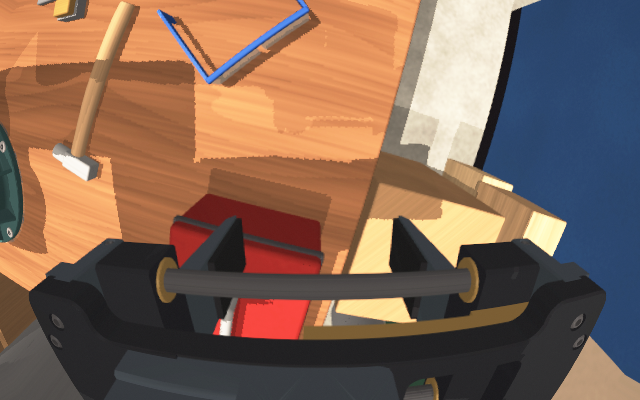

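View pics/crop.png

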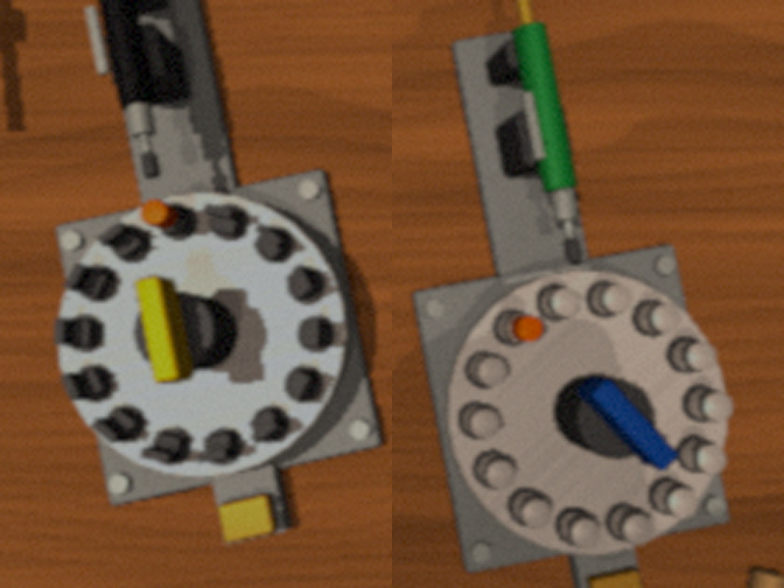

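The crop shows the blue burr tip at (572,258). The nearest casting clockwise of the stub is at (565,300) and the stub is at (528,327), so it is about 1 click (~31°) from its place. The wrist picture still shows the start pose, because the move call was refused. I'll retry it with full rows.

>>> carry_out:
  targets:
    - {"dx": 44, "dy": -40, "dz": 0, "wx": 0, "wy": 0, "wz": -4}
    - {"dx": 88, "dy": -80, "dz": 0, "wx": 0, "wy": 0, "wz": -8}
    - {"dx": 132, "dy": -120, "dz": 0, "wx": 0, "wy": 0, "wz": -12}
    - {"dx": 176, "dy": -160, "dz": 0, "wx": 0, "wy": 0, "wz": -16}
    - {"dx": 220, "dy": -200, "dz": 0, "wx": 0, "wy": 0, "wz": -20}
    - {"dx": 264, "dy": -240, "dz": 0, "wx": 0, "wy": 0, "wz": -24}
    - {"dx": 308, "dy": -280, "dz": 0, "wx": 0, "wy": 0, "wz": -27}
    - {"dx": 308, "dy": -280, "dz": 0, "wx": 0, "wy": 0, "wz": -27}
  fingers: 60
  grip_force: 20

```text
time_s: 1.65
tcp_pos: [0.4047, -0.327, 0.2141]
tcp_rot: [[0.746, 0.666, 0.0], [0.666, -0.746, 0.0], [0.0, 0.0, -1.0]]
contact_force: [-0.5, -0.3, -0.2]
gripper_width: 0.0602
grasp_force: 0.0
```

```bash
cat >> h.py <<'E'
def wrist_setup():
    s=sense();c=get_calibration("wrist");M=np.eye(4);M[:3,:3]=np.array(s["tcp_rot"]).reshape(3,3);M[:3,3]=s["tcp_pos"]
    return np.array(c["camera_matrix"]),M@np.array(c["tool_from_camera"])
def w_rays(K,W,u,v):
    x=u-K[0,2];y=v-K[1,2];r=np.hypot(x,y)+1e-9;th=r/K[0,0]
    return np.stack([x/r*np.sin(th),-y/r*np.sin(th),-np.cos(th)],-1)
def w_at(K,W,px,z):
    d=W[:3,:3]@w_rays(K,W,float(px[0]),float(px[1]));o=W[:3,3];return o+d*(z-o[2])/d[2]
E
python3 - <<'E'
from h import *
K,W=wrist_setup()
p,d=grab_frame("wrist");cv2.imwrite("pics/w2.png",p[:,:,::-1])
A=np.array([.470,-.2265])
for n,z in(("blue_knob",.127),("painted_casting",.102),("grinding_place",.102)):
    for r in spot_point("wrist",n)[:2]:
        m=w_at(K,W,r["location"],z);print(n,np.round(r["location"],1),round(r["conf"],2),m.round(4),np.degrees(np.arctan2(m[1]-A[1],m[0]-A[0])))
s=sense();R=np.array(s["tcp_rot"]).reshape(3,3);print(R.T@(np.r_[A,.114]-s["tcp_pos"]),np.degrees(np.arctan2(R[1,0],R[0,0])))
E
```

```text
blue_knob [278.8  63.6] 0.63 [ 0.4707 -0.2265  0.127 ] -1.2078449196199377
[ 0.1191014  -0.0335494   0.09997145] 41.42058307588598
```

View pics/w2.png

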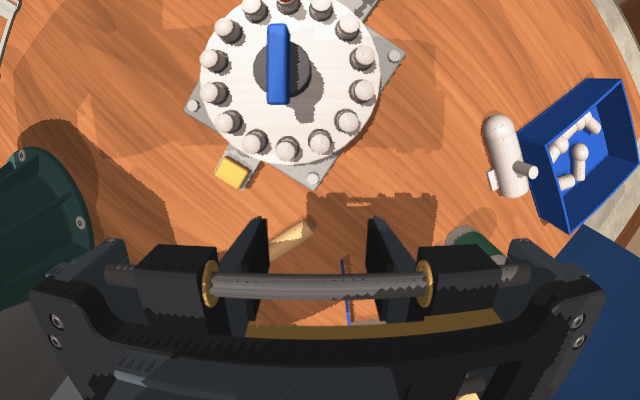

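The wrist view puts the knob at (278,63), parallel to the fingers, and it agrees with the axis (0.470, −0.2265). I'll move over it, lower and grip.

>>> carry_out:
  targets:
    - {"dx": 55, "dy": -16, "dz": 0, "wx": 0, "wy": 0, "wz": 0}
    - {"dx": 105, "dy": -30, "dz": 0, "wx": 0, "wy": 0, "wz": 0}
    - {"dx": 119, "dy": -33.5, "dz": 10, "wx": 0, "wy": 0, "wz": 0}
    - {"dx": 119, "dy": -33.5, "dz": 45, "wx": 0, "wy": 0, "wz": 0}
    - {"dx": 119, "dy": -33.5, "dz": 80, "wx": 0, "wy": 0, "wz": 0}
    - {"dx": 119, "dy": -33.5, "dz": 99, "wx": 0, "wy": 0, "wz": 0}
    - {"dx": 119, "dy": -33.5, "dz": 99, "wx": 0, "wy": 0, "wz": 0}
  fingers: 50
  grip_force: 20

```text
time_s: 2.72
tcp_pos: [0.4688, -0.2264, 0.1134]
tcp_rot: [[0.75, 0.661, -0.003], [0.661, -0.75, 0.001], [-0.001, -0.003, -1.0]]
contact_force: [-0.0, 0.1, -0.2]
gripper_width: 0.0501
grasp_force: 0.0
```

>>> carry_out:
  targets:
    - {"dx": 0, "dy": 0, "dz": 0, "wx": 0, "wy": 0, "wz": 0}
    - {"dx": 0, "dy": 0, "dz": 0, "wx": 0, "wy": 0, "wz": 0}
    - {"dx": 0, "dy": 0, "dz": 0, "wx": 0, "wy": 0, "wz": 0}
    - {"dx": 0, "dy": 0, "dz": 0, "wx": 0, "wy": 0, "wz": 0}
  fingers: 8
  grip_force: 20

```text
time_s: 3.22
tcp_pos: [0.4706, -0.226, 0.1154]
tcp_rot: [[0.749, 0.662, 0.001], [0.662, -0.749, -0.001], [0.0, 0.001, -1.0]]
contact_force: [-1.1, -1.3, 6.8]
gripper_width: 0.0159
grasp_force: 20.0
```

>>> carry_out:
  targets:
    - {"dx": 0, "dy": 0, "dz": -1, "wx": 0, "wy": 0, "wz": 6}
    - {"dx": 0, "dy": 0, "dz": -1, "wx": 0, "wy": 0, "wz": 12}
    - {"dx": 0, "dy": 0, "dz": -1, "wx": 0, "wy": 0, "wz": 18}
    - {"dx": 0, "dy": 0, "dz": -1, "wx": 0, "wy": 0, "wz": 24}
    - {"dx": 0, "dy": 0, "dz": -1, "wx": 0, "wy": 0, "wz": 27}
    - {"dx": 0, "dy": 0, "dz": -1, "wx": 0, "wy": 0, "wz": 27}
    - {"dx": 0, "dy": 0, "dz": -1, "wx": 0, "wy": 0, "wz": 27}

```text
time_s: 4.1
tcp_pos: [0.4701, -0.2266, 0.116]
tcp_rot: [[0.968, 0.25, 0.0], [0.25, -0.968, -0.002], [-0.0, 0.002, -1.0]]
contact_force: [-3.0, -11.7, -5.1]
gripper_width: 0.0159
grasp_force: 20.0
```

>>> carry_out:
  targets:
    - {"dx": 0, "dy": 0, "dz": 0, "wx": 0, "wy": 0, "wz": 0}
    - {"dx": 0, "dy": 0, "dz": 0, "wx": 0, "wy": 0, "wz": 0}
    - {"dx": 0, "dy": 0, "dz": 0, "wx": 0, "wy": 0, "wz": 0}
    - {"dx": 0, "dy": 0, "dz": 0, "wx": 0, "wy": 0, "wz": 0}
  fingers: 50

```text
time_s: 4.6
tcp_pos: [0.4702, -0.2256, 0.116]
tcp_rot: [[0.968, 0.25, 0.0], [0.25, -0.968, 0.0], [0.0, -0.0, -1.0]]
contact_force: [-0.4, -1.0, 0.1]
gripper_width: 0.0495
grasp_force: 0.0
```

>>> carry_out:
  targets:
    - {"dx": 0, "dy": 0, "dz": -35, "wx": 0, "wy": 0, "wz": 0}
    - {"dx": 0, "dy": 0, "dz": -80, "wx": 0, "wy": 0, "wz": 0}
    - {"dx": -50, "dy": 0, "dz": -100, "wx": 0, "wy": 0, "wz": 0}
    - {"dx": -100, "dy": 30, "dz": -100, "wx": 0, "wy": 0, "wz": 0}
    - {"dx": -150, "dy": 60, "dz": -100, "wx": 0, "wy": 0, "wz": 0}
    - {"dx": -150, "dy": 110, "dz": -100, "wx": 0, "wy": 0, "wz": 0}
    - {"dx": -150, "dy": 160, "dz": -100, "wx": 0, "wy": 0, "wz": 0}
    - {"dx": -150, "dy": 160, "dz": -100, "wx": 0, "wy": 0, "wz": 0}

```text
time_s: 5.6
tcp_pos: [0.3654, -0.4207, 0.2159]
tcp_rot: [[0.969, 0.248, 0.0], [0.248, -0.969, -0.001], [0.0, 0.001, -1.0]]
contact_force: [-0.8, 0.4, -0.1]
gripper_width: 0.0499
grasp_force: 0.0
```

```bash
cat > m.py <<'E'
from h import *
import sys
p,d=grab_frame("top");c=get_calibration("top");K=c["camera_matrix"]
q=p[:,:,::-1];cv2.imwrite(sys.argv[1],np.hstack([cv2.resize(q[90:300,120:260],None,fx=2.8,fy=2.8,interpolation=2),cv2.resize(q[110:320,365:505],None,fx=2.8,fy=2.8,interpolation=2)]))
v,u=np.mgrid[:400,:640]
P=np.stack([(u-K[0,2])/K[0,0]*d,-(v-K[1,2])/K[1,1]*d,-d],-1)@c["orientation"].T+c["origin"]
H,S,V=cv2.split(cv2.cvtColor(p,cv2.COLOR_RGB2HSV))
for nm,x0,x1,A in(("blue",360,500,[.470,-.2265]),("yellow",120,260,None)):
    w=(u>x0)&(u<x1)&(v>140)&(v<335)
    if A is None:
        g=w&(H>22)&(H<34)&(S>150)&(P[...,2]>.135);A=P[g][:,:2].mean(0)
    for it in range(3):
        rr=np.hypot(P[...,0]-A[0],P[...,1]-A[1])
        ct=w&(np.abs(P[...,2]-.084)<.005)&(rr<.1)&(rr>.06)
        n,L,st,ce=cv2.connectedComponentsWithStats(ct.astype(np.uint8))
        C=np.array([P[L==i][:,:2].mean(0) for i in range(1,n) if st[i,4]>12])
        from scipy.optimize import least_squares
        A=least_squares(lambda t:np.hypot(C[:,0]-t[0],C[:,1]-t[1])-.08,A,loss="soft_l1",f_scale=.002).x
    a=np.degrees(np.arctan2(C[:,1]-A[1],C[:,0]-A[0]))
    og=w&(H<14)&(S>170)&(V>120)&(P[...,2]>.094)&(rr<.1);o=np.median(P[og],0)
    # clear of camera: base plate lid-plane direction
    pl=w&(P[...,2]<.03)&(P[...,2]>.006)
    b=P[pl][:,:2]; b=b[np.hypot(*(b-A).T)<.16]
    ex=np.arctan2
    top=(u>x0)&(u<x1)&(v>50)&(v<215)&(rr>.107)&(rr<.30)&(P[...,2]>.075)&(P[...,2]<.11)
    gp=P[top]; 
    rg=np.hypot(*(gp[:,:2]-A).T); ag=np.degrees(np.arctan2(gp[:,1]-A[1],gp[:,0]-A[0]))
    print(nm,"axis",A.round(4),"phase",np.sort(np.mod(a,360/14)).round(1),"orange",o.round(4),np.degrees(np.arctan2(o[1]-A[1],o[0]-A[0])).round(1))
    for lo,hi in((.107,.125),(.125,.15),(.15,.2),(.2,.3)):
        m=(rg>lo)&(rg<hi)
        if m.any():print("  tool r",lo,hi,m.sum(),"ang",np.median(ag[m]).round(1),"z",gp[m][:,2].max().round(3))
    if len(b):print("  plate rect",cv2.minAreaRect((b*1000).astype(np.float32)))
E
python3 m.py pics/c2.png
```

```text
blue axis [ 0.4698 -0.2264] phase [14.  14.  14.1 14.2 14.2 14.3 14.3 14.3 14.3 14.4 14.4 14.4 14.5 17.7] orange [ 0.5472 -0.2062  0.1009] 14.6
  tool r 0.107 0.125 51 ang 9.4 z 0.095
  tool r 0.125 0.15 85 ang 9.6 z 0.097
  tool r 0.15 0.2 387 ang 10.5 z 0.105
  tool r 0.2 0.3 569 ang 9.9 z 0.105
  plate rect ((475.53472900390625, -225.93740844726562), (308.2056579589844, 200.46041870117188), 9.06797981262207)
yellow axis [0.5722 0.2469] phase [ 9.8 10.1 10.3 10.4 10.5 10.8 11.4 11.7 12.1 12.3 12.3 12.4 12.8] orange [0.6547 0.264  0.1012] 11.7
  tool r 0.107 0.125 55 ang 11.0 z 0.096
  tool r 0.125 0.15 91 ang 10.9 z 0.098
  tool r 0.15 0.2 442 ang 10.5 z 0.105
  tool r 0.2 0.3 659 ang 10.7 z 0.107
  plate rect ((575.27197265625, 247.6267852783203), (300.2113342285156, 200.15309143066406), 11.174141883850098)
```

View pics/c2.png

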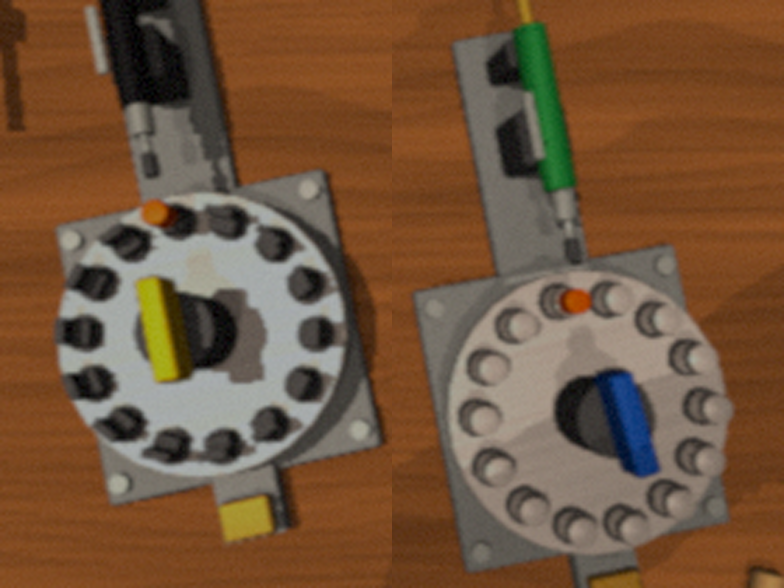

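The stub is now at 14.4°, while the burr is at about 9.5°, so it's the right click but not seated. I'll check whether it is still drifting.

>>> carry_out:
  targets:
    - {"dx": 0, "dy": 0, "dz": 0, "wx": 0, "wy": 0, "wz": 0}
    - {"dx": 0, "dy": 0, "dz": 0, "wx": 0, "wy": 0, "wz": 0}
    - {"dx": 0, "dy": 0, "dz": 0, "wx": 0, "wy": 0, "wz": 0}
    - {"dx": 0, "dy": 0, "dz": 0, "wx": 0, "wy": 0, "wz": 0}

```text
time_s: 6.15
tcp_pos: [0.3651, -0.4179, 0.2161]
tcp_rot: [[0.968, 0.25, 0.0], [0.25, -0.968, -0.0], [0.0, 0.0, -1.0]]
contact_force: [-0.8, 0.7, 1.0]
gripper_width: 0.05
grasp_force: 0.0
```

```bash
python3 m.py pics/c3.png | grep axis; python3 - <<'E'
from h import *
s=sense();R=np.array(s["tcp_rot"]).reshape(3,3);print(s["time_s"],R.T@(np.r_[.470,-.2263,.116]-s["tcp_pos"]),np.degrees(np.arctan2(R[1,0],R[0,0])))
E
```

```text
blue axis [ 0.4699 -0.2266] phase [14.  14.  14.  14.2 14.2 14.3 14.3 14.3 14.3 14.3 14.4 14.6 14.9 18.6] orange [ 0.5472 -0.2065  0.1011] 14.6
yellow axis [0.5718 0.2468] phase [ 7.5  9.8 10.1 10.1 10.3 10.4 10.5 11.7 11.9 12.  12.3 12.5 12.6 12.7] orange [0.6564 0.267  0.1008] 13.4
6.2 [ 0.14959786 -0.15927614  0.10003199] 14.500879618775393
```

It is stationary at 14.3°. I'll re-grip, turn another 5° to the burr line and read the moment, which shows which way the detent pulls.

>>> carry_out:
  targets:
    - {"dx": 40, "dy": -43, "dz": 0, "wx": 0, "wy": 0, "wz": 0}
    - {"dx": 80, "dy": -86, "dz": 0, "wx": 0, "wy": 0, "wz": 0}
    - {"dx": 120, "dy": -129, "dz": 0, "wx": 0, "wy": 0, "wz": 0}
    - {"dx": 149.5, "dy": -159, "dz": 10, "wx": 0, "wy": 0, "wz": 0}
    - {"dx": 149.5, "dy": -159, "dz": 45, "wx": 0, "wy": 0, "wz": 0}
    - {"dx": 149.5, "dy": -159, "dz": 80, "wx": 0, "wy": 0, "wz": 0}
    - {"dx": 149.5, "dy": -159, "dz": 99, "wx": 0, "wy": 0, "wz": 0}
    - {"dx": 149.5, "dy": -159, "dz": 99, "wx": 0, "wy": 0, "wz": 0}

```text
time_s: 7.2
tcp_pos: [0.4692, -0.2263, 0.1158]
tcp_rot: [[0.968, 0.25, -0.002], [0.25, -0.968, 0.001], [-0.002, -0.002, -1.0]]
contact_force: [-0.3, 0.8, 0.2]
gripper_width: 0.05
grasp_force: 0.0
```

>>> carry_out:
  targets:
    - {"dx": 0, "dy": 0, "dz": 0, "wx": 0, "wy": 0, "wz": 0}
    - {"dx": 0, "dy": 0, "dz": 0, "wx": 0, "wy": 0, "wz": 0}
    - {"dx": 0, "dy": 0, "dz": 0, "wx": 0, "wy": 0, "wz": 0}
    - {"dx": 0, "dy": 0, "dz": 0, "wx": 0, "wy": 0, "wz": 0}
  fingers: 8

```text
time_s: 7.7
tcp_pos: [0.4701, -0.2267, 0.1174]
tcp_rot: [[0.968, 0.25, 0.0], [0.25, -0.968, 0.0], [0.0, -0.0, -1.0]]
contact_force: [-1.4, 0.2, 2.1]
gripper_width: 0.0159
grasp_force: 20.0
```

```bash
python3 -c "
from h import *
s=sense();print(s['ft_torque'],s['contact_force'],s['tcp_pos'],s['gripper_width'])"
```

```text
[ 0.14346567  0.30712199 -0.19493035] [-1.42841179  0.19367882  2.0941696 ] [ 0.47012202 -0.22672735  0.11740124] 0.015863876732047363
```

>>> carry_out:
  targets:
    - {"dx": 0, "dy": 0, "dz": 0, "wx": 0, "wy": 0, "wz": 2}
    - {"dx": 0, "dy": 0, "dz": 0, "wx": 0, "wy": 0, "wz": 4}
    - {"dx": 0, "dy": 0, "dz": 0, "wx": 0, "wy": 0, "wz": 5}
    - {"dx": 0, "dy": 0, "dz": 0, "wx": 0, "wy": 0, "wz": 5}
    - {"dx": 0, "dy": 0, "dz": 0, "wx": 0, "wy": 0, "wz": 5}

```text
time_s: 8.32
tcp_pos: [0.4701, -0.2267, 0.1174]
tcp_rot: [[0.986, 0.164, 0.0], [0.164, -0.986, 0.0], [0.0, -0.0, -1.0]]
contact_force: [-1.6, 3.0, 5.5]
gripper_width: 0.0163
grasp_force: 20.0
```

```bash
python3 -c "
from h import *
s=sense();print(s['ft_torque'],s['contact_force'],s['tcp_pos'],s['gripper_width'])"
```

```text
[ 0.50657633  0.26887433 -0.3054728 ] [-1.55158758  2.95451034  5.47079369] [ 0.47011574 -0.22674153  0.11736219] 0.0162723902568182
```

>>> carry_out:
  targets:
    - {"dx": 0, "dy": 0, "dz": 0, "wx": 0, "wy": 0, "wz": 0}
    - {"dx": 0, "dy": 0, "dz": 0, "wx": 0, "wy": 0, "wz": 0}
    - {"dx": 0, "dy": 0, "dz": 0, "wx": 0, "wy": 0, "wz": 0}
  fingers: 50

```text
time_s: 8.7
tcp_pos: [0.47, -0.2268, 0.1169]
tcp_rot: [[0.986, 0.165, -0.0], [0.165, -0.986, -0.0], [-0.0, 0.0, -1.0]]
contact_force: [-0.3, 0.4, -0.8]
gripper_width: 0.0428
grasp_force: 0.0
```

>>> carry_out:
  targets:
    - {"dx": 0, "dy": 0, "dz": -35, "wx": 0, "wy": 0, "wz": 0}
    - {"dx": 0, "dy": 0, "dz": -80, "wx": 0, "wy": 0, "wz": 0}
    - {"dx": -50, "dy": 0, "dz": -100, "wx": 0, "wy": 0, "wz": 0}
    - {"dx": -100, "dy": 30, "dz": -100, "wx": 0, "wy": 0, "wz": 0}
    - {"dx": -150, "dy": 60, "dz": -100, "wx": 0, "wy": 0, "wz": 0}
    - {"dx": -150, "dy": 110, "dz": -100, "wx": 0, "wy": 0, "wz": 0}
    - {"dx": -150, "dy": 160, "dz": -100, "wx": 0, "wy": 0, "wz": 0}
    - {"dx": -150, "dy": 160, "dz": -100, "wx": 0, "wy": 0, "wz": 0}

```text
time_s: 9.7
tcp_pos: [0.3485, -0.412, 0.2169]
tcp_rot: [[0.987, 0.163, 0.0], [0.163, -0.987, -0.001], [0.0, 0.001, -1.0]]
contact_force: [-0.4, 0.6, -1.2]
gripper_width: 0.0501
grasp_force: 0.0
```

```bash
python3 m.py pics/c4.png
```

```text
blue axis [ 0.4698 -0.2267] phase [ 8.9  8.9  8.9  9.1  9.1  9.1  9.1  9.1  9.2  9.2  9.3  9.3  9.4 13.6] orange [ 0.5488 -0.2133  0.1011] 9.7
  tool r 0.107 0.125 50 ang 9.6 z 0.095
  tool r 0.125 0.15 85 ang 9.7 z 0.096
  tool r 0.15 0.2 386 ang 10.7 z 0.106
  tool r 0.2 0.3 569 ang 10.0 z 0.104
  plate rect ((475.52679443359375, -226.1004638671875), (308.3484802246094, 200.26516723632812), 9.062222480773926)
yellow axis [0.5718 0.2468] phase [ 7.5  9.5  9.8 10.  10.4 10.6 10.8 11.5 12.  12.  12.4 12.4 12.6 12.6] orange [0.6553 0.2635 0.1005] 11.3
  tool r 0.107 0.125 55 ang 11.0 z 0.096
  tool r 0.125 0.15 87 ang 10.9 z 0.097
  tool r 0.15 0.2 434 ang 10.6 z 0.104
  tool r 0.2 0.3 669 ang 10.7 z 0.105
  plate rect ((575.366943359375, 247.69943237304688), (300.9993896484375, 200.39976501464844), 11.114623069763184)
```

View pics/c4.png

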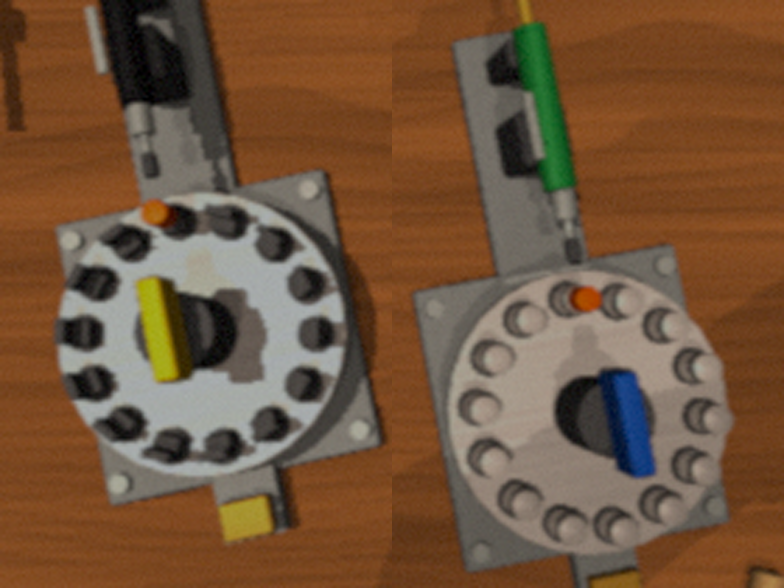

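The castings' phase is now 9.1°, matching the plate's 9.06°, so the stub at (587,299) stands in line with the burr at (573,250) (the shift between them in the picture is height parallax). The yellow turret hasn't moved, so I'm handing in.

```bash
python3 -c "
from cell import *
print(close_job())"
```

```text
the job is handed in; nothing more can be done
None
```

The blue turret now has its painted casting in front of the burr: it was one click off plus about 6°, so I turned it 27° and then 5° more and released it, and it now sits within about 0.5° of the burr line; the spring never visibly pulled it in, so I set that position by measurement. The yellow turret was not touched, and I handed the job in at about 10 s (judge's result not shown).

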